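Shear the loaded top bat off the pile and square it to the stops

TASK

Slide the top plaster bat, with its bowl still standing on it, sideways off the pile onto the metal landing beside it, and leave it lying flat and square there, home against both the end stop bar and the side guide bar so that their sprung pins are pushed in. The other bats of the pile must stay where they are, the stop and guide carriers are only clamped by friction and must not be shifted, and everything else is to be left alone.

Things in the scene. Friction and masses are not known exactly. Their poses are not given: they have to be found in the camera images.
- bench: fixed green bench. Origin on the table top under the near edge of the landing, z up. +y points from the pile to the landing, +x is the side of the side guide (away from the robot). The pile stands on a pedestal (x -95 to 95 mm, y -151 to -1 mm, top 30 mm up). The landing is a flat metal plate, x -130 to 235 mm, y 0 to 320 mm, top 64 mm up, 2 mm lower than the underside of the top bat
- bat_centre (a point): centre of the top bat of the pile (half-way up): a plain plaster slab 160 mm along its x, 140 mm along its y, 12 mm thick, about 0.4 kg, carrying the bowl. It starts on three like bats with its centre 76 mm from the landing's edge, give or take, and may be a little twisted; its axes are nearly the bench's. Its top starts 78 mm above the table; pushing it takes about 2 to 8 N
- bowl: open white bowl standing loose on the top bat, foot 50 mm, rim 88 mm across, 42 mm tall, 0.12 kg; origin under the centre of its foot
- bat2: second bat of the pile, the same slab, right under the top bat; origin at the centre of its underside
- bat3: third bat of the pile, the same slab; origin at the centre of its underside
- bat4: lowest bat of the pile, the same slab; origin at the centre of its underside
- stop: end stop carrier: dark bar with 2 clamp knobs, slips at about 20 N. Origin on the landing at bench x 0, in its face towards the pile; bench axes. On rods a bright stop bar (bench x -105 to 85 mm, 20 mm tall) stands out towards the pile: its face is 20 to 45 mm to -y of the origin, set anew each time, not reported. A sprung pin stands 6 mm out of that face; under 1 N pushes it in, the bat stays
- guide: side guide carrier: dark bar with 2 clamp knobs, slips at about 20 N. Origin on the landing at bench y 0, in its face towards bench -x; bench axes. On rods a bright guide bar (bench y 20 to 150 mm, 20 mm tall) stands out to -x: its face is 20 to 45 mm to -x of the origin, set anew each time, not reported. A like sprung pin stands 6 mm out of that face
- cup: small open white cup, 60 mm across and 60 mm tall, upright on the landing, behind the end stop; to be left alone; origin under it
- rib: flat wooden rib, 35 x 90 x 8 mm, lying on the far edge of the landing, behind the side guide; to be left alone; origin under it
- spare_bowl: white bowl like the one on the bat, standing on the table to one side; to be left alone; origin under it
- jar: jar with a metal cap, 80 mm across, 110 mm tall, on the table to one side; to be left alone; origin under it
- mould: round plaster mould, 156 mm across, 55 mm tall, on the table at the left; to be left alone; origin under it
- brush: brush lying on the table, front right; to be left alone; origin under it
- bat: the same top bat as bat_centre; origin at the centre of its underside
Things that resemble listed ones, but are neither listed nor needed, are in the scene too. Leave any red or yellow look-alike of the bat alone.

How it is judged (in metres and radians):
On the way:
1. the top bat lies flat on the landing, wholly off the pile, with the bowl standing on it (z of bat_centre in the frame of bench between 0.066 and 0.0735 m and y of bat_centre in the frame of bench above 0.068 m and angle between bat_centre's own z axis and vertical below 0.05 rad and horizontal distance between bowl and bat_centre below 0.025 m and angle between bowl's own z axis and vertical below 0.1 rad and z of bowl in the frame of bat_centre between 0.002 and 0.01 m), for 0.2 s.
At the end, for the whole second after the job is handed in: the bat lies flat on the landing, square within 0.04 rad, holding both sprung pins in (0.4 N on each: edges within about 3 mm of the bars); the bowl upright on it within 25 mm of its centre, at rest; the other bats moved under 8 mm, the carriers under 4 mm (all of step 1 and contact force between bat and stop above 0.4 N and contact force between bat and guide above 0.4 N and angle between the y axis of bat_centre and the y axis of bench, either way round below 0.04 rad and distance of each of bat2, bat3, bat4 from where it was at the start of the episode below 0.008 m and distance of each of stop, guide from where it was at the start of the episode below 0.004 m and linear speed of each of bat, bowl below 0.01 m/s); the robot touches nothing.
It fails at once if a lower bat of the pile is dragged more than 15 mm (distance of any of bat2, bat3, bat4 from where it was at the start of the episode above 0.015 m).
It fails at once if the end stop or side guide is shifted more than 4 mm (distance of any of stop, guide from where it was at the start of the episode above 0.004 m).
It fails at once if the bowl tips over or falls (angle between bowl's own z axis and vertical above 0.4 rad or z of bowl in the frame of bench below 0.06 m).
It fails at once if a bystander is moved more than 20 mm (distance of any of cup, rib, spare_bowl, jar, mould, brush from where it was at the start of the episode above 0.02 m).
It also fails if it takes over 64 s, if anything falls off the work surface, if the arm or the gripper's body presses on something with over 40 N, if the wrist force passes 120 N, or if a joint passes its speed limit or range.

ROBOT

A 6-joint arm with a two-finger parallel gripper is mounted at the origin on the work surface. World frame = base frame: x ahead of the robot, y to its left, z up, the work surface at z = 0. Lengths are in m, angles in degrees, forces in N, time in s.
With the tool pointing down it reaches from about 0.4 to 0.825 m from the base axis. Payload 7 kg.
Tool frame: the origin (TCP) lies on the centre line of the jaws, within the pads' length; the fingertips stand 14 mm ahead of it and the grasp point (between the pads) lies 5 mm behind it; z points along the fingers, y is the line along which they close (so a half turn about z gives the same grasp; the last joint's range is limited). The gripper opens to 88 mm and grips with 3 to 60 N. Pads are 19 mm wide; open, the fingers measure 130 mm over their backs; the gripper's body (78 mm by 193 mm) begins 47 mm behind the grasp point.
Start: joints at [16.507, 20.546, 0.682, 0, -70.136, -16.507], TCP at [0.675, -0, 0.241] pointing down, gripper open.
Joint ranges: [-176.03, 176.03], [-82.01, 121.73], [-58.28, 71.71], [-173.87, 95.51], [-174.79, -0.11], [-173.66, 173.66]. Speed limits (degrees/s): [136.94, 136.94, 172.46, 180, 180, 180].

INTERFACE

Orientations are given as [roll, pitch, yaw] about the fixed x, y, z axes, in that order (R = Rz(yaw) Ry(pitch) Rx(roll)).
In Python, from plant import r gives the robot as it stands.
- The arm moves only by the tool send_rows, never from a script. Its argument "steps" is a list of rows, each an object with "dp": the shift along the tool's x, y, z in mm, a list of three; "roll": the turn about the tool's z in rad; "jaw": the opening in per cent of the stroke, from 0 (shut) to 100 (fully open). In form: [{"dp": [tx, ty, tz], "roll": roll, "jaw": jaw}, ...]. A call has 1 to 5 rows; each row is the pose to reach, as a shift and turn from the pose commanded when the call began, along the tool's axes at that moment; what a row does not reach only later rows make up. A row lasts 1/8 s, in which the tool goes at most 62.5 mm and 10.7 degrees, less where a joint would pass 70% of its speed; a pose out of reach is approached as far as the arm can. A call with a gripper value outside its range is refused whole. The fingers move at their own pace and stop on an object; "newtons" is the grip in N (left out, the last holds). Time passes only in rows, so rows that repeat a pose let the fingers close. It gives the time, the measured TCP pose, the force, the opening and the grip force at its end, in the units of the state.
- r.get_state(): the state, without advancing time (a new reading comes with each control period).
- r.capture(name): name is "scene" or "side" or "wrist"; returns a dict with "image" (480x640x3 uint8, blue, green, red), "K" (3x3 intrinsics, pixels), "dist" ([k1, k2, p1, p2, k3] as OpenCV has them; the pictures are not rectified), "rvec" (rotation vector, rad) and "tvec" (3), from world to camera coordinates, as OpenCV has them. Camera axes: x right, y down, z forward; pixel columns grow to the right and rows downward; lengths in m; the calibration is good to about 2 mm. A picture is of the moment at which its call begins. There is no depth.
- r.close_job(): hands the job in; it is judged then, once.
The state is a dict: "time_s": time; "joints": joint angles; "qd": joint speeds; "joint_torque": joint torques, N m; "tcp_pos": TCP position; "eef_rot": TCP orientation; "contact_force": force on the tool from outside, world axes, zero at the start; "moment": the same for the moment, N m; "gripper_width": finger opening in m; "gripper_force": force on a finger pad.
Only numpy, scipy, OpenCV 4.12 (cv2) and the standard library are available. Lean on these libraries where they do the work, as an engineer would, in place of code of your own. Each camera call takes 0.05 s, during which the arm holds its last target. There are 200 camera calls.

## Working session

There is one attempt and no reset: what is moved stays moved. The work goes in short steps, Python scripts to look and compute and a tool call to move; the robot and the scene stay as the last step left them, time stands still between calls to the robot, and variables do not carry over. Pictures are saved under pics/ and viewed, at most 10 in all, crops included, and the job is handed in when it is done.

Besides the shell and the picture viewer there is one more tool, called after "Emit:" by a JSON object that holds its "method" and its "body". send_rows: Moves the arm, as the interface text tells. Its arguments: {"type":"object","properties":{"steps":{"type":"array","items":{"type":"object","properties":{"dp":{"type":"array","items":{"type":"number"}},"roll":{"type":"number"},"jaw":{"type":"number"}}}},"newtons":{"type":"number"}},"required":["steps"]}

```bash
mkdir -p pics; ls; cat > h.py <<'E'
import numpy as np, cv2
from plant import r
def ray(c,uv,z):
    uv=np.array(uv,float).reshape(-1,1,2)
    n=cv2.undistortPoints(uv,c['K'],np.array(c['dist'])).reshape(-1,2)
    R,_=cv2.Rodrigues(np.array(c['rvec'],float)); t=np.array(c['tvec'],float).ravel()
    o=-R.T@t; d=np.c_[n,np.ones(len(n))]@R
    return o+d*((z-o[2])/d[:,2])[:,None]
E
python3 - <<'E'
from h import *
for n in ("scene","side","wrist"):
    c=r.capture(n); cv2.imwrite(f"pics/{n}0.png",c['image'])
    R,_=cv2.Rodrigues(np.array(c['rvec'],float)); print(n,-R.T@np.array(c['tvec']).ravel(),R[2])
print(r.get_state())
E
```

```text
pics
scene [ 1.43702751 -0.08167082  0.9601295 ] [-0.72442303  0.06654826 -0.686136  ]
side [ 0.37630004 -1.08653798  0.93097557] [ 0.10584204  0.76915662 -0.63023452]
wrist [ 0.67469521 -0.06989346  0.38328558] [-0.00143105  0.26651646 -0.9638293 ]
{'time_s': 0.15, 'joints': array([ 1.65077931e+01,  2.05837275e+01,  6.45507358e-01, -1.38108468e-02,
       -7.01337491e+01, -1.65064769e+01]), 'qd': array([ 0.03201321, -0.16399476,  0.14137558,  0.08504941,  0.07341375,
        0.10748825]), 'joint_torque': array([ 1.39394037e-04, -5.83274567e+01,  2.93289685e+01,  7.00122759e+00,
        8.75052094e-03, -9.76538854e-05]), 'tcp_pos': array([ 6.74660547e-01, -1.62032187e-05,  2.39818635e-01]), 'eef_rot': array([ 1.79927308e+02, -8.00031630e-03, -9.00033801e+01]), 'contact_force': array([ 0.28752089, -0.27773149,  0.62360013]), 'moment': array([-0.01493869,  0.01747405,  0.05377977]), 'gripper_force': 0.0, 'gripper_width': 0.08791097113270106}
```

View pics/scene0.png

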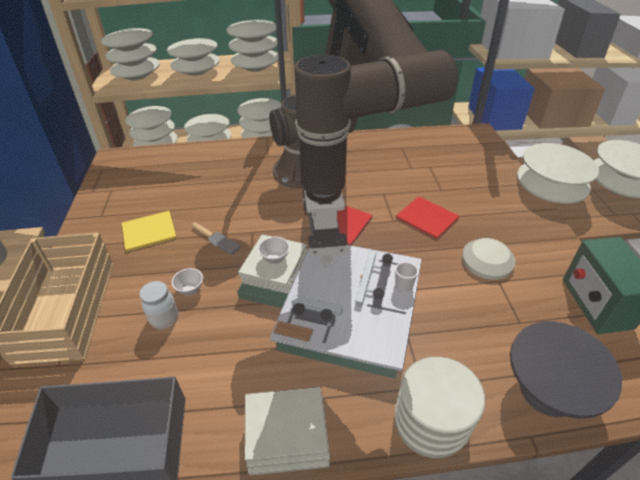

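View pics/side0.png

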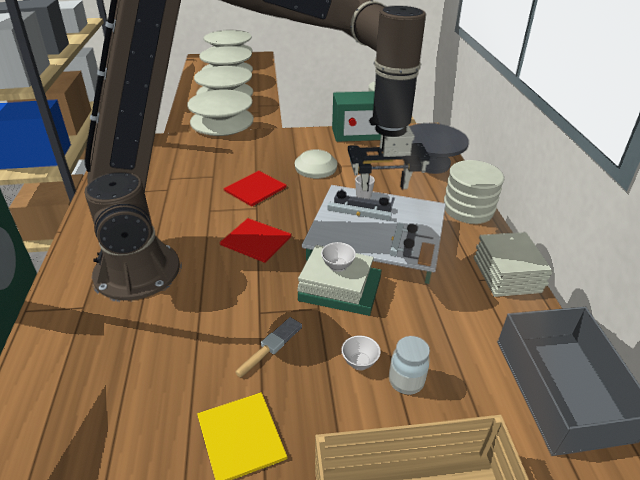

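View pics/wrist0.png

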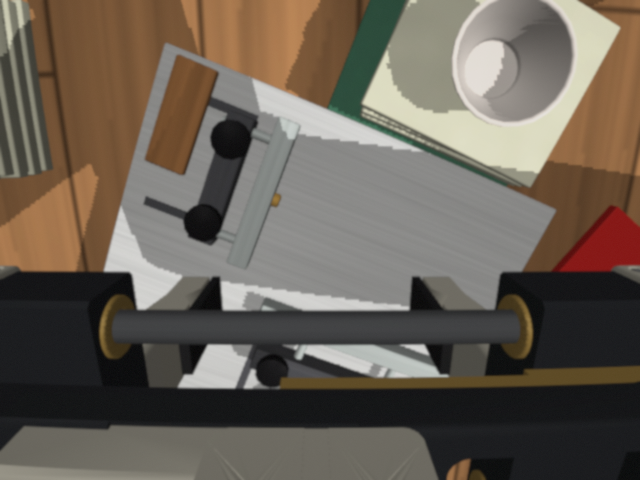

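The wrist view shows the landing's near edge, from (168,43) to (555,210), with the guide bar face running (298,124)–(246,268). The bat corners are near (362,108), (527,187) and (620,28), and the bowl rim is centred near (514,60). The gripper hides the stop.

```bash
cat >> h.py <<'E'
def sub(c,pts,w=5):
    g=cv2.cvtColor(c['image'],cv2.COLOR_BGR2GRAY)
    return cv2.cornerSubPix(g,np.array(pts,np.float32).reshape(-1,1,2),(w,w),(-1,-1),(3,50,.01)).reshape(-1,2)
def ang(v): return np.degrees(np.arctan2(v[1],v[0]))
E
python3 - <<'E'
from h import *
np.set_printoptions(precision=4,suppress=True)
c=r.capture("wrist")
L=sub(c,[(168,43),(555,210)]); P=ray(c,L,.064); print(L,P,np.linalg.norm(P[0]-P[1]),ang(P[0]-P[1]))
B=sub(c,[(362,108),(527,187),(620,28)]); Q=ray(c,B,.078); print(B,Q,np.linalg.norm(Q[0]-Q[1]),np.linalg.norm(Q[2]-Q[1]),ang(Q[0]-Q[1]),ang(Q[2]-Q[1]))
G=ray(c,[(298,124),(246,268)],.084); print(G,ang(G[1]-G[0]))
print(ray(c,[(276,200)],.074))
im=c['image']; cv2.imwrite("pics/crop1.png",cv2.resize(im[0:290,90:640],None,fx=1.45,fy=1.45,interpolation=cv2.INTER_CUBIC)[:600,:800])
s=r.capture("scene"); cv2.imwrite("pics/s1.png",cv2.resize(s['image'][220:380,220:440],None,fx=3.6,fy=3.6,interpolation=cv2.INTER_CUBIC))
E
```

```text
[[165.0562  42.3668]
 [555.9765 209.6309]] [[ 0.7944 -0.1431  0.064 ]
 [ 0.4582 -0.0072  0.064 ]] 0.36261060668568257 -22.004608327070194
[[362.116  104.313 ]
 [529.7637 186.9249]
 [620.171   27.2215]] [[ 0.6378 -0.0937  0.078 ]
 [ 0.4941 -0.0293  0.078 ]
 [ 0.4368 -0.1552  0.078 ]] 0.15749175710483754 0.1382988939357319 -24.14387084670449 -114.44709151762108
[[ 0.688  -0.0786  0.084 ]
 [ 0.7343  0.0403  0.084 ]] 68.71604230842696
[[ 0.7078 -0.0171  0.074 ]]
```

View pics/s1.png

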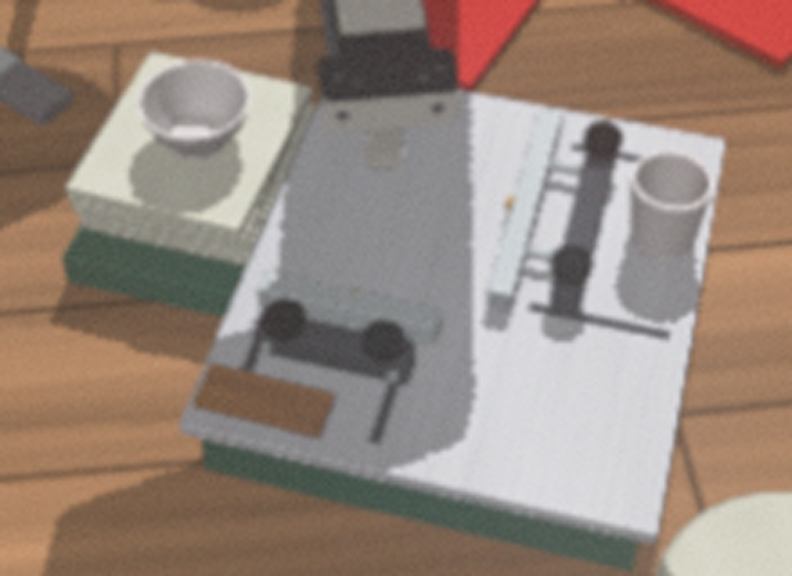

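The scene crop shows a clear stop bar with its face edge running from (540,110) to (488,295) in the crop. The landing yaw is about -22° and the bat is twisted about 2° from it. I'll go to the hover point behind the pile.

Emit:
{"method": "send_rows", "body": {"steps": [{"dp": [50, 40, 0], "roll": 0.1, "jaw": 100}, {"dp": [100, 80, 0], "roll": 0.2, "jaw": 100}, {"dp": [150, 120, 0], "roll": 0.3, "jaw": 100}, {"dp": [195, 155, 0], "roll": 0.384, "jaw": 100}, {"dp": [222, 178, 0], "roll": 0.384, "jaw": 100}]}}

```text
time_s: 0.88
tcp_pos: [0.495, -0.2238, 0.2408]
eef_rot: [-180.0, 0.0, -112.2]
contact_force: [0.5, 0.5, 0.5]
gripper_width: 0.0873
gripper_force: 0.0
```

```bash
python3 - <<'E'
from h import *
for n in ("scene","wrist"):
    c=r.capture(n); np.savez(f"{n}2.npz",**c); im=c['image']
    cv2.imwrite(f"pics/{n}2.png",im)
cs=np.load("scene2.npz"); cw=np.load("wrist2.npz")
a=cv2.resize(cs['image'][230:380,230:430],None,fx=4,fy=4,interpolation=cv2.INTER_CUBIC); cv2.imwrite("pics/a2.png",a)
s=r.get_state(); print(s['tcp_pos'],s['eef_rot'],s['time_s'])
E
```

```text
[ 0.49463933 -0.22412089  0.24099185] [-1.79989289e+02  5.22157555e-03 -1.12179315e+02] 0.975
```

View pics/a2.png

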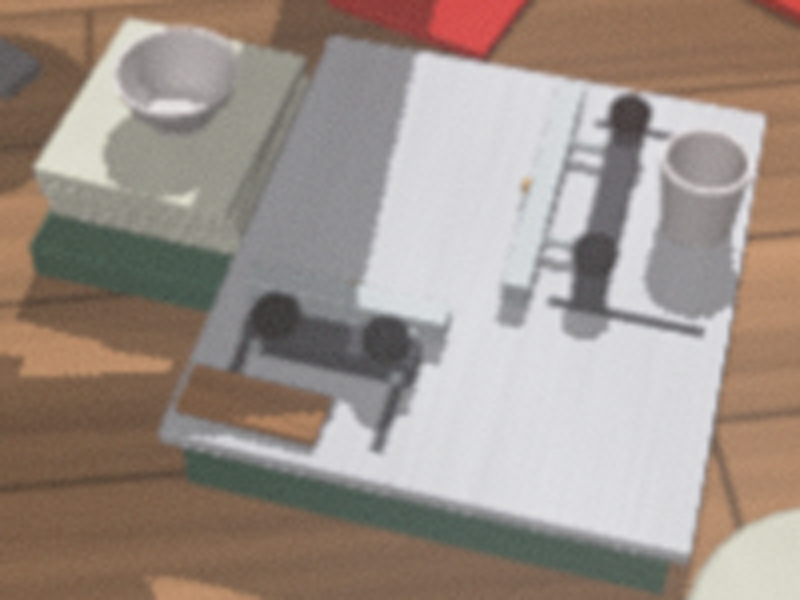

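View pics/wrist2.png

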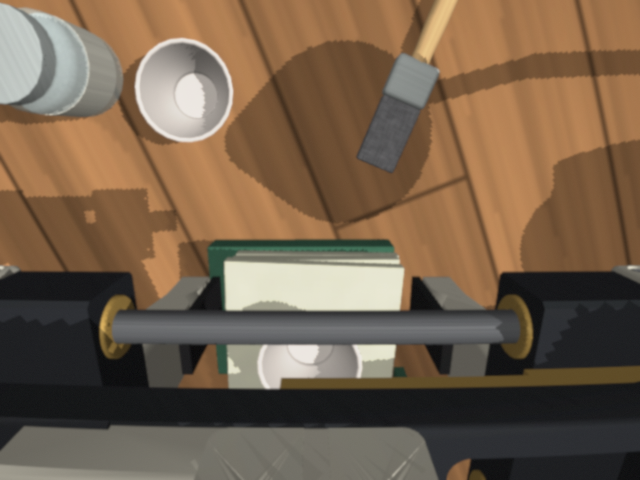

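Crop a2 shows the landing corners at (330,38), (768,115), (690,555) and (160,440). The stop face's top edge runs from (560,85) to (502,285). In the wrist view the bat's rear edge runs (226,262)–(402,266), with the lower bats showing behind it.

```bash
cat >> h.py <<'E'
O=np.array([.5776,-.0555]); TH=np.radians(-22.0)
EX=np.array([np.cos(TH),np.sin(TH)]); EY=np.array([-np.sin(TH),np.cos(TH)])
def bench(P):
    d=np.atleast_2d(P)[:,:2]-O; return 1000*np.c_[d@EX,d@EY]
E
python3 - <<'E'
from h import *
np.set_printoptions(precision=1,suppress=True)
s=np.load("scene2.npz"); w=np.load("wrist2.npz")
f=lambda p:(np.array(p,float)+.5)/4-.5+230
L=ray(s,f([(330,38),(768,115),(690,555),(160,440)]),.064); print(bench(L),ang(L[1]-L[0])-90,ang(L[2]-L[1]),ang(L[3]-L[0]),ang(L[2]-L[3])-90)
print("stop",bench(ray(s,f([(560,85),(502,285)]),.084)))
print("pin",bench(ray(s,f([(523,184)]),.074)))
print("bowlfoot-ish", bench(ray(s,f([(178,68)]),.120)))
B=sub(w,[(226,262),(402,266)],3);Q=ray(w,B,.078);print(B,bench(Q),ang(Q[0]-Q[1]))
print("tcp",bench(r.get_state()['tcp_pos']))
E
```

```text
[[-126.1   -0.9]
 [-130.1  319.8]
 [ 235.2  318.9]
 [ 241.3    2.4]] -21.278400394312527 -22.144437683979234 -21.479736446388994 -20.89654157044687
stop [[-100.8  175.1]
 [  86.5  175.5]]
pin [[-10.8 168.5]]
bowlfoot-ish [[-11.7 -73.5]]
[[223.6 261.3]
 [403.5 267.6]] [[  65.2 -152.7]
 [ -93.2 -146.5]] -24.272985962538858
tcp [[ -13.8 -187.4]]
```

Emit:
{"method": "send_rows", "body": {"steps": [{"dp": [0, 0, 45], "roll": 0, "jaw": 100}, {"dp": [0, 0, 90], "roll": 0, "jaw": 100}, {"dp": [0, 0, 135], "roll": 0, "jaw": 100}, {"dp": [0, 0, 158], "roll": 0, "jaw": 100}, {"dp": [0, 0, 158], "roll": 0, "jaw": 100}]}}

```text
time_s: 1.6
tcp_pos: [0.496, -0.2216, 0.0808]
eef_rot: [179.8, -0.1, -112.0]
contact_force: [-0.3, -0.7, -0.2]
gripper_width: 0.0877
gripper_force: 0.0
```

Emit:
{"method": "send_rows", "body": {"steps": [{"dp": [-5, 0, 0], "roll": 0, "jaw": 100}, {"dp": [-10, 0, 0], "roll": 0, "jaw": 100}, {"dp": [-16, 0, 0], "roll": 0, "jaw": 100}, {"dp": [-22, 0, 0], "roll": 0, "jaw": 100}, {"dp": [-28, 0, 0], "roll": 0, "jaw": 100}]}}

```text
time_s: 2.22
tcp_pos: [0.5082, -0.1962, 0.0833]
eef_rot: [-179.9, -0.0, -112.0]
contact_force: [-0.4, -5.6, 2.4]
gripper_width: 0.0876
gripper_force: 3.2
```

Emit:
{"method": "send_rows", "body": {"steps": [{"dp": [-6, 0, 0], "roll": 0, "jaw": 100}, {"dp": [-12, 0, 0], "roll": 0, "jaw": 100}, {"dp": [-18, 0, 0], "roll": 0, "jaw": 100}, {"dp": [-24, 0, 0], "roll": 0, "jaw": 100}, {"dp": [-30, 0, 0], "roll": 0, "jaw": 100}]}}

```text
time_s: 2.85
tcp_pos: [0.5184, -0.1688, 0.0831]
eef_rot: [180.0, -0.1, -112.0]
contact_force: [-3.0, -6.2, 6.9]
gripper_width: 0.0875
gripper_force: 3.6
```

```bash
cat > look.py <<'E'
from h import *
import sys
c=r.capture("scene"); np.savez("s.npz",**c)
cv2.imwrite(f"pics/{sys.argv[1]}.png",cv2.resize(c['image'][225:375,230:430],None,fx=4,fy=4,interpolation=cv2.INTER_CUBIC))
s=r.get_state(); print(bench(s['tcp_pos']),s['tcp_pos'][2],s['contact_force'],s['eef_rot'][2],s['time_s'])
E
python3 look.py b3
```

```text
[[ -12.45978672 -126.48160142]] 0.08300136809870827 [-2.04495747 -3.2846155   2.36058018] -111.97930080858767 2.9
```

View pics/b3.png

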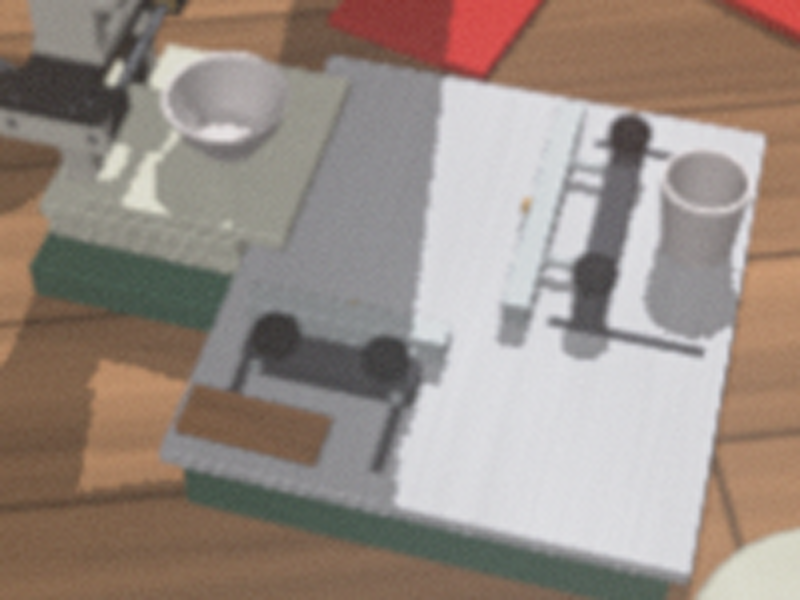

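The bat slides straight, now overhanging the landing with its front edge near x≈340–280 in the crop. The bowl is upright at (225,100), so I'll continue.

Emit:
{"method": "send_rows", "body": {"steps": [{"dp": [-5, 0, 0], "roll": 0, "jaw": 100}, {"dp": [-11, 0, 0], "roll": 0, "jaw": 100}, {"dp": [-18, 0, 0], "roll": 0, "jaw": 100}, {"dp": [-25, 0, 0], "roll": 0, "jaw": 100}, {"dp": [-32, 0, 0], "roll": 0, "jaw": 100}]}}

```text
time_s: 3.52
tcp_pos: [0.5302, -0.139, 0.0829]
eef_rot: [180.0, -0.1, -112.0]
contact_force: [-2.4, -6.2, 5.6]
gripper_width: 0.0875
gripper_force: 3.5
```

Emit:
{"method": "send_rows", "body": {"steps": [{"dp": [-6, 0, 0], "roll": 0, "jaw": 100}, {"dp": [-12, 0, 0], "roll": 0, "jaw": 100}, {"dp": [-18, 0, 0], "roll": 0, "jaw": 100}, {"dp": [-24, 0, 0], "roll": 0, "jaw": 100}, {"dp": [-30, 0, 0], "roll": 0, "jaw": 100}]}}

```text
time_s: 4.15
tcp_pos: [0.5413, -0.1113, 0.0829]
eef_rot: [180.0, -0.1, -112.0]
contact_force: [-2.1, -5.7, 4.3]
gripper_width: 0.0875
gripper_force: 3.2
```

Emit:
{"method": "send_rows", "body": {"steps": [{"dp": [-6, 0, 0], "roll": 0, "jaw": 100}, {"dp": [-12, 0, 0], "roll": 0, "jaw": 100}, {"dp": [-18, 0, 0], "roll": 0, "jaw": 100}, {"dp": [-24, 0, 0], "roll": 0, "jaw": 100}, {"dp": [-30, 0, 0], "roll": 0, "jaw": 100}]}}

```text
time_s: 4.78
tcp_pos: [0.5529, -0.0826, 0.0822]
eef_rot: [180.0, -0.0, -112.0]
contact_force: [-0.9, -3.1, 0.2]
gripper_width: 0.0874
gripper_force: 1.6
```

Emit:
{"method": "send_rows", "body": {"steps": [{"dp": [-6, 0, 0], "roll": 0, "jaw": 100}, {"dp": [-12, 0, 0], "roll": 0, "jaw": 100}, {"dp": [-18, 0, 0], "roll": 0, "jaw": 100}, {"dp": [-24, 0, 0], "roll": 0, "jaw": 100}, {"dp": [-28, 0, 0], "roll": 0, "jaw": 100}]}}

```text
time_s: 5.4
tcp_pos: [0.5638, -0.0566, 0.0825]
eef_rot: [180.0, 0.0, -112.0]
contact_force: [-0.7, -2.7, -1.7]
gripper_width: 0.0877
gripper_force: 1.2
```

```bash
python3 look.py b4
```

```text
[[-12.26454153  -5.77843106]] 0.08259499274526447 [-1.17112366 -0.14856945 -0.09211757] -111.9809465228332 5.45
```

View pics/b4.png

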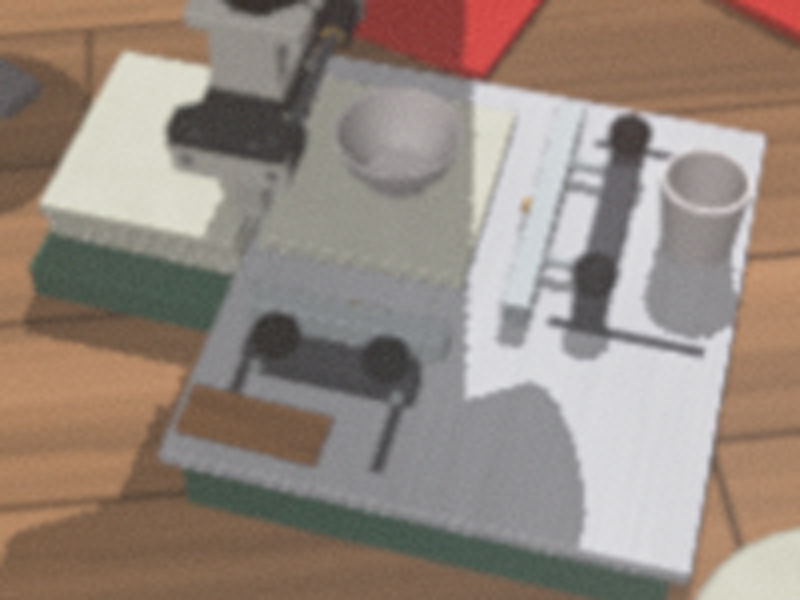

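The bat is wholly on the landing, with its front edge running (515,110)–(470,290) in the crop, clear of the stop pin. The bowl is upright and the lower bats are in place.

Emit:
{"method": "send_rows", "body": {"steps": [{"dp": [-4, 0, 0], "roll": 0, "jaw": 100}, {"dp": [-9, 0, 0], "roll": 0, "jaw": 100}, {"dp": [-14, 0, 0], "roll": 0, "jaw": 100}, {"dp": [-18, 0, 0], "roll": 0, "jaw": 100}, {"dp": [-18, 0, 0], "roll": 0, "jaw": 100}]}}

```text
time_s: 6.08
tcp_pos: [0.5708, -0.0397, 0.0827]
eef_rot: [-180.0, 0.0, -112.0]
contact_force: [-1.0, 0.3, -0.1]
gripper_width: 0.0872
gripper_force: 0.2
```

```bash
python3 - <<'E'
from h import *
c=np.load("s.npz"); f=lambda p:(np.array(p,float)+.5)/4-.5+np.array([230,225])
print(bench(ray(c,f([(515,110),(470,290)]),.076)), bench(ray(c,f([(397,120)]),.118)))
s=r.get_state(); print(bench(s['tcp_pos']),s['tcp_pos'][2],s['contact_force'])
E
```

```text
[[-95.81484041 144.35185563]
 [ 73.18727269 151.95855132]] [[-22.88364987  77.73130492]]
[[-12.1717111   12.10454409]] 0.08266614925550726 [-0.96449164  0.34189049 -0.07714381]
```

Emit:
{"method": "send_rows", "body": {"steps": [{"dp": [10, 0, 0], "roll": 0, "jaw": 100}, {"dp": [20, 0, 0], "roll": 0, "jaw": 100}, {"dp": [20, 0, -40], "roll": 0, "jaw": 100}, {"dp": [20, 0, -80], "roll": 0, "jaw": 100}, {"dp": [20, 0, -120], "roll": 0, "jaw": 100}]}}

```text
time_s: 6.7
tcp_pos: [0.5626, -0.0596, 0.204]
eef_rot: [-180.0, 0.0, -112.0]
contact_force: [0.9, -0.5, -0.5]
gripper_width: 0.0876
gripper_force: 0.0
```

Emit:
{"method": "send_rows", "body": {"steps": [{"dp": [0, 30, 0], "roll": 0.18, "jaw": 100}, {"dp": [-20, 60, 0], "roll": 0.36, "jaw": 100}, {"dp": [-50, 90, 0], "roll": 0.54, "jaw": 100}, {"dp": [-80, 118, 0], "roll": 0.72, "jaw": 100}, {"dp": [-100, 118, 0], "roll": 0.9, "jaw": 100}]}}

```text
time_s: 7.32
tcp_pos: [0.4899, 0.0789, 0.2032]
eef_rot: [180.0, 0.1, -163.8]
contact_force: [0.4, 0.0, -0.0]
gripper_width: 0.0877
gripper_force: 0.0
```

Emit:
{"method": "send_rows", "body": {"steps": [{"dp": [0, 0, 0], "roll": 0.17, "jaw": 100}, {"dp": [0, 0, 0], "roll": 0.34, "jaw": 100}, {"dp": [0, 0, 0], "roll": 0.5, "jaw": 100}, {"dp": [0, 0, 0], "roll": 0.671, "jaw": 100}, {"dp": [0, 0, 0], "roll": 0.671, "jaw": 100}]}}

```text
time_s: 7.95
tcp_pos: [0.4909, 0.0776, 0.2027]
eef_rot: [180.0, 0.0, 158.0]
contact_force: [-0.0, -0.6, -0.0]
gripper_width: 0.0874
gripper_force: 0.0
```

```bash
python3 - <<'E'
from h import *
c=r.capture("wrist"); np.savez("w5.npz",**c); cv2.imwrite("pics/w5.png",c['image'])
s=r.get_state(); print(bench(s['tcp_pos']),s['tcp_pos'],s['eef_rot'],s['joints'],s['time_s'])
E
```

```text
[[-130.19554575   90.9931106 ]] [0.49097141 0.07763945 0.20268379] [1.79976977e+02 1.35482884e-02 1.58169699e+02] [ 3.16809042e+01  5.38672645e+00 -2.45004639e+01 -3.22832485e-03
 -6.00862435e+01 -1.43509593e+02] 8.0
```

View pics/w5.png

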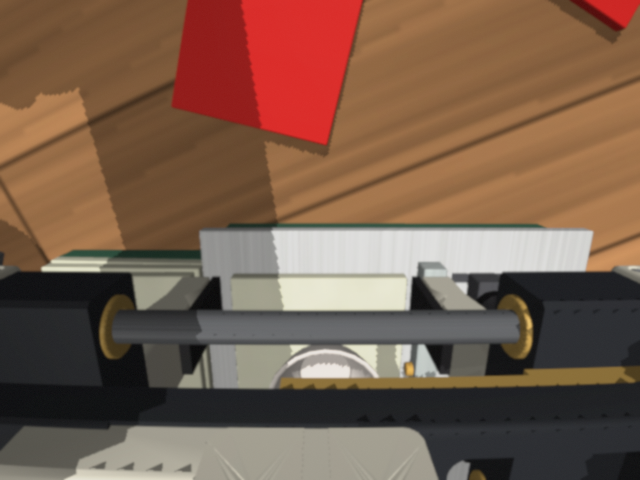

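The wrist view shows the bat's -x edge from (231,277) to (405,274), with the stop bar's end at (432,268). I'll measure those.

```bash
python3 - <<'E'
from h import *
c=np.load("w5.npz"); B=sub(c,[(231,277),(405,274)],3); Q=ray(c,B,.076); print(B,bench(Q),ang(Q[1]-Q[0])-90)
print(bench(ray(c,[(420,263),(445,263)],.084)), bench(ray(c,[(409,370)],.074)))
print(bench(ray(c,[(200,230),(591,230)],.064)))
E
```

```text
[[230.83997 277.8555 ]
 [405.72568 276.97305]] [[-94.92166323  26.14143514]
 [-95.6566426  163.38810705]] -21.693174247855723
[[-110.07537978  171.3639357 ]
 [-110.03088439  190.43182654]] [[ -9.26068818 172.8160998 ]]
[[-130.62231103    1.14215464]
 [-130.7955814   316.27885064]]
```

Emit:
{"method": "send_rows", "body": {"steps": [{"dp": [0, 0, 40], "roll": 0, "jaw": 100}, {"dp": [0, 2, 80], "roll": 0, "jaw": 100}, {"dp": [0, 2, 110], "roll": 0, "jaw": 100}, {"dp": [0, 2, 120], "roll": 0, "jaw": 100}, {"dp": [0, 2, 120], "roll": 0, "jaw": 100}]}}

```text
time_s: 8.62
tcp_pos: [0.4918, 0.0798, 0.0826]
eef_rot: [-180.0, -0.0, 158.1]
contact_force: [0.1, 0.1, 0.7]
gripper_width: 0.0878
gripper_force: 0.0
```

Emit:
{"method": "send_rows", "body": {"steps": [{"dp": [-6, 0, 0], "roll": 0, "jaw": 100}, {"dp": [-12, 0, 0], "roll": 0, "jaw": 100}, {"dp": [-18, 0, 0], "roll": 0, "jaw": 100}, {"dp": [-23, 0, 0], "roll": 0, "jaw": 100}, {"dp": [-28, 0, 0], "roll": 0, "jaw": 100}]}}

```text
time_s: 9.25
tcp_pos: [0.5173, 0.0693, 0.0825]
eef_rot: [-180.0, -0.1, 158.0]
contact_force: [-5.2, 4.1, 5.5]
gripper_width: 0.0875
gripper_force: 3.5
```

Emit:
{"method": "send_rows", "body": {"steps": [{"dp": [-5, 0, 0], "roll": 0, "jaw": 100}, {"dp": [-10, 0, 0], "roll": 0, "jaw": 100}, {"dp": [-15, 0, 0], "roll": 0, "jaw": 100}, {"dp": [-20, 0, 0], "roll": 0, "jaw": 100}, {"dp": [-24, 0, 0], "roll": 0, "jaw": 100}]}}

```text
time_s: 9.88
tcp_pos: [0.5388, 0.0602, 0.0824]
eef_rot: [-179.9, -0.1, 158.0]
contact_force: [-6.5, 2.5, 5.7]
gripper_width: 0.0878
gripper_force: 3.6
```

```bash
python3 look.py b6;  python3 - <<'E'
from h import *
c=r.capture("wrist"); np.savez("w6.npz",**c); cv2.imwrite("pics/w6.png",c['image'])
E
```

```text
[[-78.84332279  92.81423851]] 0.08242145405402694 [-4.22868778  0.85694534  3.23134094] 157.9720116519982 9.925
```

View pics/b6.png

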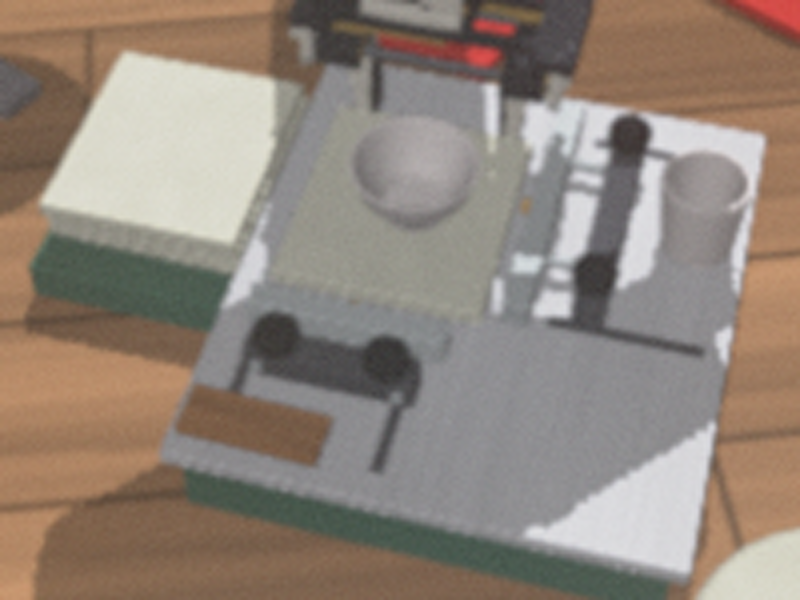

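The bat is square, with the bowl upright at (415,170). A gap to the guide bar remains.

Emit:
{"method": "send_rows", "body": {"steps": [{"dp": [-3, 0, 0], "roll": 0, "jaw": 100}, {"dp": [-6, 0, 0], "roll": 0, "jaw": 100}, {"dp": [-9, 0, 0], "roll": 0, "jaw": 100}, {"dp": [-12, 0, 0], "roll": 0, "jaw": 100}, {"dp": [-14, 0, 0], "roll": 0, "jaw": 100}]}}

```text
time_s: 10.6
tcp_pos: [0.5519, 0.0551, 0.0823]
eef_rot: [-179.9, -0.1, 158.0]
contact_force: [-5.6, 2.5, 3.9]
gripper_width: 0.0878
gripper_force: 3.3
```

Emit:
{"method": "send_rows", "body": {"steps": [{"dp": [-0.7, 0, 0], "roll": 0, "jaw": 100}, {"dp": [-1.4, 0, 0], "roll": 0, "jaw": 100}]}}

```text
time_s: 10.85
tcp_pos: [0.5531, 0.0546, 0.0823]
eef_rot: [-179.9, -0.1, 158.0]
contact_force: [-6.4, 2.3, 4.1]
gripper_width: 0.0876
gripper_force: 3.4
```

```bash
cat > st.py <<'E'
from h import *
s=r.get_state(); f=s['contact_force'][:2]; print(bench(s['tcp_pos']),s['tcp_pos'][2],'Fx %.1f Fy %.1f'%(f@EX,f@EY),s['contact_force'][2],s['eef_rot'][2],s['time_s'])
E
python3 st.py
```

```text
[[-63.9657666   92.89486347]] 0.08231999684437809 Fx -6.8 Fy -0.3 4.059847529604556 157.9721523009945 10.85
```

Emit:
{"method": "send_rows", "body": {"steps": [{"dp": [-0.7, 0, 0], "roll": 0, "jaw": 100}, {"dp": [-1.4, 0, 0], "roll": 0, "jaw": 100}]}}

```text
time_s: 11.1
tcp_pos: [0.5543, 0.0541, 0.0823]
eef_rot: [-179.9, -0.1, 158.0]
contact_force: [-6.5, 2.6, 4.5]
gripper_width: 0.0875
gripper_force: 3.5
```

Emit:
{"method": "send_rows", "body": {"steps": [{"dp": [-0.5, 0, 0], "roll": 0, "jaw": 100}, {"dp": [-1, 0, 0], "roll": 0, "jaw": 100}]}}

```text
time_s: 11.35
tcp_pos: [0.5552, 0.0537, 0.0823]
eef_rot: [-179.9, -0.1, 158.0]
contact_force: [-6.9, 3.9, 4.9]
gripper_width: 0.0875
gripper_force: 3.6
```

```bash
python3 st.py
```

```text
[[-61.71256751  92.8874396 ]] 0.08232380150059461 Fx -7.8 Fy 1.0 4.898581666102136 157.9793278257285 11.35
```

Emit:
{"method": "send_rows", "body": {"steps": [{"dp": [-0.3, 0, 0], "roll": 0, "jaw": 100}, {"dp": [-0.6, 0, 0], "roll": 0, "jaw": 100}]}}

```text
time_s: 11.6
tcp_pos: [0.5557, 0.0535, 0.0823]
eef_rot: [-179.9, -0.1, 158.0]
contact_force: [-7.9, 3.1, 4.9]
gripper_width: 0.0875
gripper_force: 3.7
```

Emit:
{"method": "send_rows", "body": {"steps": [{"dp": [-0.3, 0, 0], "roll": 0, "jaw": 100}, {"dp": [-0.6, 0, 0], "roll": 0, "jaw": 100}]}}

```text
time_s: 11.85
tcp_pos: [0.5561, 0.0533, 0.0823]
eef_rot: [-179.9, -0.1, 158.0]
contact_force: [-8.1, 4.0, 6.6]
gripper_width: 0.0873
gripper_force: 4.5
```

```bash
python3 st.py
```

```text
[[-60.71219568  92.83022418]] 0.08228057045300013 Fx -9.0 Fy 0.6 6.5974148791109775 157.97522437065464 11.85
```

Emit:
{"method": "send_rows", "body": {"steps": [{"dp": [-0.3, 0, 0], "roll": 0, "jaw": 100}, {"dp": [-0.6, 0, 0], "roll": 0, "jaw": 100}]}}

```text
time_s: 12.1
tcp_pos: [0.5562, 0.0532, 0.0823]
eef_rot: [-179.9, -0.2, 158.0]
contact_force: [-10.5, 5.9, 8.7]
gripper_width: 0.0878
gripper_force: 5.9
```

Emit:
{"method": "send_rows", "body": {"steps": [{"dp": [-0.2, 0, 0], "roll": 0, "jaw": 100}, {"dp": [-0.4, 0, 0], "roll": 0, "jaw": 100}]}}

```text
time_s: 12.35
tcp_pos: [0.5562, 0.0532, 0.0823]
eef_rot: [-179.9, -0.2, 158.0]
contact_force: [-11.8, 6.8, 8.5]
gripper_width: 0.0873
gripper_force: 6.8
```

```bash
python3 st.py
```

```text
[[-60.55023926  92.81526753]] 0.08228039861592548 Fx -13.5 Fy 1.9 8.522584471572822 157.96864623772282 12.35
```

Emit:
{"method": "send_rows", "body": {"steps": [{"dp": [8, 0, 0], "roll": 0, "jaw": 100}, {"dp": [22, 0, 0], "roll": 0, "jaw": 100}, {"dp": [25, 0, -40], "roll": 0, "jaw": 100}, {"dp": [25, 0, -80], "roll": 0, "jaw": 100}, {"dp": [25, 0, -120], "roll": 0, "jaw": 100}]}}

```text
time_s: 12.98
tcp_pos: [0.5347, 0.0625, 0.2038]
eef_rot: [180.0, 0.0, 158.0]
contact_force: [1.5, -0.0, -0.7]
gripper_width: 0.0877
gripper_force: 0.0
```

Emit:
{"method": "send_rows", "body": {"steps": [{"dp": [0, -25, 0], "roll": -0.18, "jaw": 100}, {"dp": [-25, -55, 0], "roll": -0.36, "jaw": 100}, {"dp": [-55, -85, 0], "roll": -0.54, "jaw": 100}, {"dp": [-85, -109, 0], "roll": -0.72, "jaw": 100}, {"dp": [-111, -109, 0], "roll": -0.9, "jaw": 100}]}}

```text
time_s: 13.6
tcp_pos: [0.5972, -0.0819, 0.2027]
eef_rot: [-180.0, 0.0, -150.2]
contact_force: [-0.1, 1.1, -0.4]
gripper_width: 0.0875
gripper_force: 0.0
```

Emit:
{"method": "send_rows", "body": {"steps": [{"dp": [0, 0, 0], "roll": -0.17, "jaw": 100}, {"dp": [0, 0, 0], "roll": -0.34, "jaw": 100}, {"dp": [0, 0, 0], "roll": -0.5, "jaw": 100}, {"dp": [0, 0, 0], "roll": -0.671, "jaw": 100}, {"dp": [0, 0, 0], "roll": -0.671, "jaw": 100}]}}

```text
time_s: 14.22
tcp_pos: [0.597, -0.0801, 0.2025]
eef_rot: [-180.0, -0.0, -112.1]
contact_force: [0.3, 0.6, 0.0]
gripper_width: 0.0879
gripper_force: 0.0
```

```bash
python3 st.py; python3 - <<'E'
from h import *
c=r.capture("wrist"); np.savez("w7.npz",**c)
# plaster mask restricted by back-projection: light, low-saturation, slightly yellowish
np.set_printoptions(precision=1,suppress=True)
o=np.array([[x,y] for x,y in [(-60,20),(105,20)]])
R=np.array(c['rvec'],float);t=np.array(c['tvec'],float)
def px(bx,by,z):
    p=O+EX*bx/1000+EY*by/1000
    return cv2.projectPoints(np.array([[p[0],p[1],z]]),R,t,c['K'],np.array(c['dist']))[0].ravel()
g=c['image'].astype(float)
for bx in (-45,-30,0,30,60,75,90,100):
    ys=np.arange(-8,45,1.); prof=[]
    for y in ys:
        u,v=px(bx,y,.076)
        prof.append(cv2.getRectSubPix(g[:,:,0].astype(np.float32)-g[:,:,2].astype(np.float32),(5,1),(float(u),float(v))).mean())
    prof=np.array(prof); k=np.argmin(np.diff(prof)); print(bx,px(bx,20,.076),'edge y',ys[k]+.5,'step',np.diff(prof)[k])
E
```

```text
[[ 27.20350356 -15.51357845]] 0.20248872571938842 Fx 0.0 Fy 0.6 0.026940561734360033 -112.06104453703449 14.225
-45 [406.9 275.2] edge y 20.5 step -4.3873897
-30 [387.8 275.2] edge y 20.5 step -4.497321
0 [349.5 275.3] edge y 20.5 step -3.8140016
30 [311.1 275.4] edge y 20.5 step -4.317494
60 [272.6 275.4] edge y 20.5 step -3.868606
75 [253.5 275.4] edge y 20.5 step -3.892933
90 [234.4 275.4] edge y 20.5 step -3.9492006
100 [221.7 275.4] edge y 19.5 step -3.1294012
```

Emit:
{"method": "send_rows", "body": {"steps": [{"dp": [0, 0, 40], "roll": 0, "jaw": 100}, {"dp": [0, 0, 80], "roll": 0, "jaw": 100}, {"dp": [0, 0, 110], "roll": 0, "jaw": 100}, {"dp": [0, 0, 119], "roll": 0, "jaw": 100}, {"dp": [0, 0, 119], "roll": 0, "jaw": 100}]}}

```text
time_s: 14.9
tcp_pos: [0.5975, -0.0803, 0.0837]
eef_rot: [180.0, -0.0, -112.1]
contact_force: [-0.6, 0.8, 0.6]
gripper_width: 0.0878
gripper_force: 0.0
```

Emit:
{"method": "send_rows", "body": {"steps": [{"dp": [-6, 0, 0], "roll": 0, "jaw": 100}, {"dp": [-12, 0, 0], "roll": 0, "jaw": 100}, {"dp": [-18, 0, 0], "roll": 0, "jaw": 100}, {"dp": [-23, 0, 0], "roll": 0, "jaw": 100}, {"dp": [-27, 0, 0], "roll": 0, "jaw": 100}]}}

```text
time_s: 15.52
tcp_pos: [0.6076, -0.0549, 0.0836]
eef_rot: [180.0, -0.0, -112.0]
contact_force: [-1.6, -3.9, 1.0]
gripper_width: 0.0878
gripper_force: 2.8
```

Emit:
{"method": "send_rows", "body": {"steps": [{"dp": [-2, 0, 0], "roll": 0, "jaw": 100}, {"dp": [-4, 0, 0], "roll": 0, "jaw": 100}, {"dp": [-6, 0, 0], "roll": 0, "jaw": 100}]}}

```text
time_s: 15.9
tcp_pos: [0.6088, -0.0507, 0.0835]
eef_rot: [179.9, -0.1, -112.0]
contact_force: [-2.4, -5.2, 3.0]
gripper_width: 0.0875
gripper_force: 2.9
```

```bash
python3 st.py
```

```text
[[27.11884421 16.09525098]] 0.08351568642468227 Fx -0.3 Fy -5.7 2.9894930288047337 -112.02025872468877 15.9
```

Emit:
{"method": "send_rows", "body": {"steps": [{"dp": [-1.5, 0, 0], "roll": 0, "jaw": 100}, {"dp": [-3, 0, 0], "roll": 0, "jaw": 100}, {"dp": [-4.5, 0, 0], "roll": 0, "jaw": 100}]}}

```text
time_s: 16.27
tcp_pos: [0.6104, -0.0467, 0.0835]
eef_rot: [179.9, -0.1, -112.0]
contact_force: [-3.4, -6.1, 3.3]
gripper_width: 0.0878
gripper_force: 3.2
```

Emit:
{"method": "send_rows", "body": {"steps": [{"dp": [-0.7, 0, 0], "roll": 0, "jaw": 100}, {"dp": [-1.4, 0, 0], "roll": 0, "jaw": 100}]}}

```text
time_s: 16.52
tcp_pos: [0.6109, -0.0455, 0.0836]
eef_rot: [179.9, -0.1, -112.0]
contact_force: [-3.1, -5.7, 2.4]
gripper_width: 0.0876
gripper_force: 3.3
```

```bash
python3 st.py
```

```text
[[27.09382319 21.71564528]] 0.08355473271679616 Fx -0.7 Fy -6.5 2.36102778679819 -112.0294305270988 16.525
```

Emit:
{"method": "send_rows", "body": {"steps": [{"dp": [-0.7, 0, 0], "roll": 0, "jaw": 100}, {"dp": [-1.4, 0, 0], "roll": 0, "jaw": 100}]}}

```text
time_s: 16.77
tcp_pos: [0.6112, -0.0447, 0.0836]
eef_rot: [179.9, -0.2, -112.0]
contact_force: [-3.8, -9.3, 3.9]
gripper_width: 0.0877
gripper_force: 5.3
```

Emit:
{"method": "send_rows", "body": {"steps": [{"dp": [-0.5, 0, 0], "roll": 0, "jaw": 100}, {"dp": [-1, 0, 0], "roll": 0, "jaw": 100}]}}

```text
time_s: 17.02
tcp_pos: [0.6112, -0.0446, 0.0836]
eef_rot: [179.9, -0.2, -112.0]
contact_force: [-4.0, -13.4, 4.0]
gripper_width: 0.0878
gripper_force: 6.8
```

```bash
python3 st.py
```

```text
[[27.02484902 22.67370027]] 0.08356158487338072 Fx 1.4 Fy -13.9 3.9511443481560793 -112.03739652513349 17.025
```

Home on the stop. I'll retreat and check the gaps numerically.

Emit:
{"method": "send_rows", "body": {"steps": [{"dp": [6, 0, 0], "roll": 0, "jaw": 100}, {"dp": [25, 0, 0], "roll": 0, "jaw": 100}, {"dp": [35, 0, -40], "roll": 0, "jaw": 100}, {"dp": [35, 0, -80], "roll": 0, "jaw": 100}, {"dp": [35, 0, -120], "roll": 0, "jaw": 100}]}}

```text
time_s: 17.65
tcp_pos: [0.5992, -0.0752, 0.2047]
eef_rot: [180.0, 0.0, -112.0]
contact_force: [0.7, 0.5, -0.0]
gripper_width: 0.088
gripper_force: 0.0
```

Emit:
{"method": "send_rows", "body": {"steps": [{"dp": [50, 0, -20], "roll": 0, "jaw": 100}, {"dp": [100, 0, -30], "roll": 0, "jaw": 100}, {"dp": [150, 0, -40], "roll": 0, "jaw": 100}, {"dp": [190, 0, -40], "roll": 0, "jaw": 100}, {"dp": [190, 0, -40], "roll": 0, "jaw": 100}]}}

```text
time_s: 18.27
tcp_pos: [0.5269, -0.2532, 0.2437]
eef_rot: [-180.0, 0.0, -112.2]
contact_force: [-0.2, 0.4, 1.2]
gripper_width: 0.0875
gripper_force: 0.0
```

```bash
python3 st.py; python3 - <<'E'
from h import *
np.set_printoptions(precision=1,suppress=True)
a=np.load("scene2.npz"); c=r.capture("scene"); np.savez("s8.npz",**c)
R=np.array(c['rvec'],float);t=np.array(c['tvec'],float)
def px(bx,by,z):
    p=O+EX*bx/1000+EY*by/1000
    return cv2.projectPoints(np.array([[p[0],p[1],z]]),R,t,c['K'],np.array(c['dist']))[0].ravel()
# yellowness (R-B): plaster vs metal
yel=lambda im: cv2.GaussianBlur(im[:,:,2].astype(np.float32)-im[:,:,0].astype(np.float32),(3,3),0)
Y=yel(c['image']); s=lambda u:float(cv2.getRectSubPix(Y,(1,1),(float(u[0]),float(u[1])))[0,0])
def edge(pts,vals):
    v=np.array([s(p) for p in pts]); d=np.diff(v); k=np.argmax(abs(d)); return vals[k]+.5,d[k]
ys=np.arange(150,200,1.); xs=np.arange(85,135,1.)
for bx in(-40,-20,60,80): print("front x",bx,edge([px(bx,y,.076) for y in ys],ys))
for by in(50,80,110,140): print("side y",by,edge([px(x,by,.076) for x in xs],xs))
yb=np.arange(10,60,1.); xb=np.arange(-75,-25,1.)
for bx in(-30,0,30,60,90): print("back x",bx,edge([px(bx,y,.076) for y in yb],yb))
for by in(60,90,120,150): print("left y",by,edge([px(x,by,.076) for x in xb],xb))
d=cv2.absdiff(a['image'],c['image']).max(2)
cv2.imwrite("pics/s8.png",cv2.resize(c['image'][225:375,230:430],None,fx=4,fy=4))
# template shift of the carriers' knobs and cup before/after
for n,(u,v) in {"knobS1":(387,259),"knobS2":(379,292),"knobG1":(299,308),"knobG2":(326,314)}.items():
    T=a['image'][v-7:v+8,u-7:u+8]; W=c['image'][v-12:v+13,u-12:u+13]
    m=cv2.matchTemplate(W,T,cv2.TM_CCOEFF_NORMED); _,q,_,l=cv2.minMaxLoc(m); print(n,q,np.array(l)-5)
E
```

```text
[[  27.0295754  -202.26793495]] 0.24367341070964618 Fx -0.4 Fy 0.3 1.1849042847400137 -112.19985960103747 18.275
front x -40 (np.float64(173.5), np.float64(-2.5988197326660156))
front x -20 (np.float64(172.5), np.float64(-2.4176907539367676))
front x 60 (np.float64(173.5), np.float64(-3.0564143657684326))
front x 80 (np.float64(174.5), np.float64(-2.6500751972198486))
side y 50 (np.float64(103.5), np.float64(-1.5664584636688232))
side y 80 (np.float64(103.5), np.float64(-1.7109110355377197))
side y 110 (np.float64(102.5), np.float64(-2.011268585920334))
side y 140 (np.float64(102.5), np.float64(-2.0703155994415283))
back x -30 (np.float64(35.5), np.float64(1.6801714897155762))
back x 0 (np.float64(34.5), np.float64(1.492713451385498))
back x 30 (np.float64(35.5), np.float64(1.6504263877868652))
back x 60 (np.float64(34.5), np.float64(1.6414356231689453))
back x 90 (np.float64(34.5), np.float64(1.6277289390563965))
left y 60 (np.float64(-51.5), np.float64(1.2333431243896484))
left y 90 (np.float64(-54.5), np.float64(0.8233793079853058))
left y 120 (np.float64(-51.5), np.float64(0.8587325811386108))
left y 150 (np.float64(-49.5), np.float64(1.409830093383789))
knobS1 0.9986649751663208 [0 0]
knobS2 0.9987112283706665 [0 0]
knobG1 0.9935943484306335 [0 0]
knobG2 0.9969615936279297 [0 0]
```

The front is home on the stop and the bat is square. The guide side reads within about 2 mm, but it may have drifted while sliding, so I'll give it one gentle re-press towards the guide.

Emit:
{"method": "send_rows", "body": {"steps": [{"dp": [-50, 25, 0], "roll": 0.18, "jaw": 100}, {"dp": [-105, 50, 0], "roll": 0.36, "jaw": 100}, {"dp": [-160, 75, 0], "roll": 0.54, "jaw": 100}, {"dp": [-215, 100, 0], "roll": 0.72, "jaw": 100}, {"dp": [-265, 112, 0], "roll": 0.9, "jaw": 100}]}}

```text
time_s: 18.95
tcp_pos: [0.5226, 0.0282, 0.2439]
eef_rot: [180.0, 0.1, -160.5]
contact_force: [2.7, -0.0, -0.6]
gripper_width: 0.0874
gripper_force: 0.0
```

```bash
python3 st.py; python3 - <<'E'
from h import *
s=r.get_state(); R,_=cv2.Rodrigues(np.zeros(3)); y=np.radians(s['eef_rot'][2])
t=O+EX*-.085+EY*.096-s['tcp_pos'][:2]
tx=np.array([np.cos(y),np.sin(y)]); ty=np.array([np.sin(y),-np.cos(y)])
print("dp",1000*t@tx,1000*t@ty,"roll to 158:",np.radians((s['eef_rot'][2]-158)%360))
E
```

```text
[[-82.3504314  56.9749691]] 0.243878546493564 Fx 2.5 Fy 1.0 -0.5642743313380661 -160.47254186122842 18.95
dp -23.889204017121397 30.97223243985426 roll to 158: 0.7247908745056804
```

Emit:
{"method": "send_rows", "body": {"steps": [{"dp": [-10, 13, 0], "roll": 0.17, "jaw": 100}, {"dp": [-20.4, 26, 0], "roll": 0.34, "jaw": 100}, {"dp": [-20.4, 26, 0], "roll": 0.51, "jaw": 100}, {"dp": [-20.4, 26, 0], "roll": 0.671, "jaw": 100}, {"dp": [-20.4, 26, 0], "roll": 0.671, "jaw": 100}]}}

```text
time_s: 19.58
tcp_pos: [0.5334, 0.0579, 0.2434]
eef_rot: [180.0, -0.0, 161.5]
contact_force: [-0.3, 0.2, 0.6]
gripper_width: 0.0872
gripper_force: 0.0
```

```bash
python3 st.py; python3 - <<'E'
from h import *
c=r.capture("wrist"); np.savez("w9.npz",**c); cv2.imwrite("pics/w9.png",c['image'])
R=np.array(c['rvec'],float);t=np.array(c['tvec'],float)
def px(bx,by,z):
    p=O+EX*bx/1000+EY*by/1000
    return cv2.projectPoints(np.array([[p[0],p[1],z]]),R,t,c['K'],np.array(c['dist']))[0].ravel()
im=c['image'].astype(np.float32); Y=cv2.GaussianBlur(im[:,:,2]-im[:,:,0],(3,3),0)
xs=np.arange(-75,-30,1.)
for by in(50,70,90,110,130,150):
    v=np.array([cv2.getRectSubPix(Y,(3,1),tuple(map(float,px(x,by,.076))))[0].mean() for x in xs]); d=np.diff(v);k=np.argmax(d); print(by,px(-50,by,.076),xs[k]+.5,d[k])
E
```

```text
[[-83.42790815  88.55765891]] 0.24341467522989943 Fx -0.4 Fy 0.1 0.5754439404961279 161.46649185236888 19.575
50 [267.91734517 256.29266377] -53.5 3.2045984
70 [290.45310605 257.59413877] -54.5 2.6330147
90 [312.97221524 258.88647638] -54.5 4.98718
110 [335.44939933 260.16827914] -54.5 5.034981
130 [357.8596802  261.43816618] -54.5 5.1615796
150 [380.17837218 262.6947731 ] -54.5 5.036149
```

Emit:
{"method": "send_rows", "body": {"steps": [{"dp": [0, 5, 40], "roll": 0.061, "jaw": 100}, {"dp": [0, 5, 80], "roll": 0.061, "jaw": 100}, {"dp": [0, 5, 120], "roll": 0.061, "jaw": 100}, {"dp": [0, 5, 160], "roll": 0.061, "jaw": 100}, {"dp": [0, 5, 160], "roll": 0.061, "jaw": 100}]}}

```text
time_s: 20.25
tcp_pos: [0.5341, 0.0615, 0.0818]
eef_rot: [-179.8, -0.2, 158.0]
contact_force: [-0.6, -0.0, 1.1]
gripper_width: 0.088
gripper_force: 0.0
```

```bash
python3 st.py
```

```text
[[-84.16801622  92.21595956]] 0.08183889482522169 Fx -0.5 Fy -0.3 1.073988369053755 158.01594475398977 20.25
```

Emit:
{"method": "send_rows", "body": {"steps": [{"dp": [-5, 0, 0], "roll": 0, "jaw": 100}, {"dp": [-10, 0, 0], "roll": 0, "jaw": 100}, {"dp": [-14, 0, 0], "roll": 0, "jaw": 100}, {"dp": [-17, 0, 0], "roll": 0, "jaw": 100}, {"dp": [-18, 0, 0], "roll": 0, "jaw": 100}]}}

```text
time_s: 20.88
tcp_pos: [0.5521, 0.055, 0.0837]
eef_rot: [180.0, 0.0, 157.8]
contact_force: [-0.6, -0.3, 1.0]
gripper_width: 0.0874
gripper_force: 0.0
```

Emit:
{"method": "send_rows", "body": {"steps": [{"dp": [-0.6, 0, 0], "roll": 0, "jaw": 100}, {"dp": [-1.2, 0, 0], "roll": 0, "jaw": 100}, {"dp": [-1.8, 0, 0], "roll": 0, "jaw": 100}]}}

```text
time_s: 21.25
tcp_pos: [0.5535, 0.0545, 0.0835]
eef_rot: [-180.0, -0.0, 157.8]
contact_force: [-0.8, -0.0, -0.0]
gripper_width: 0.0875
gripper_force: 0.0
```

```bash
python3 st.py
```

```text
[[-63.54089858  92.957391  ]] 0.08353140154660949 Fx -0.7 Fy -0.3 -0.02457572079828863 157.84834417781332 21.25
```

Emit:
{"method": "send_rows", "body": {"steps": [{"dp": [-0.6, 0, 0], "roll": 0, "jaw": 100}, {"dp": [-1.2, 0, 0], "roll": 0, "jaw": 100}, {"dp": [-1.8, 0, 0], "roll": 0, "jaw": 100}]}}

```text
time_s: 21.62
tcp_pos: [0.5553, 0.0538, 0.0836]
eef_rot: [-180.0, -0.0, 157.8]
contact_force: [0.0, 0.8, 0.7]
gripper_width: 0.0877
gripper_force: 0.0
```

Emit:
{"method": "send_rows", "body": {"steps": [{"dp": [-0.5, 0, 0], "roll": 0, "jaw": 100}, {"dp": [-1, 0, 0], "roll": 0, "jaw": 100}]}}

```text
time_s: 21.88
tcp_pos: [0.5556, 0.0535, 0.0835]
eef_rot: [-180.0, -0.0, 157.9]
contact_force: [-3.5, 2.1, 3.1]
gripper_width: 0.0878
gripper_force: 2.5
```

```bash
python3 st.py
```

```text
[[-61.20031803  92.87525199]] 0.08345452378069444 Fx -4.0 Fy 0.7 3.1126791558395883 157.85221492751106 21.875
```

Contact came only about 0.6 mm short of the earlier guide stop, so the bat is home on both bars. I'll retreat and hand in.

Emit:
{"method": "send_rows", "body": {"steps": [{"dp": [8, 0, 0], "roll": 0, "jaw": 100}, {"dp": [22, 0, 0], "roll": 0, "jaw": 100}, {"dp": [25, 0, -40], "roll": 0, "jaw": 100}, {"dp": [25, 0, -80], "roll": 0, "jaw": 100}, {"dp": [25, 0, -110], "roll": 0, "jaw": 100}]}}

```text
time_s: 22.5
tcp_pos: [0.5325, 0.0632, 0.1954]
eef_rot: [179.9, 0.1, 157.9]
contact_force: [0.8, -0.5, -0.7]
gripper_width: 0.0875
gripper_force: 0.0
```

Emit:
{"method": "send_rows", "body": {"steps": [{"dp": [0, 0, 0], "roll": 0, "jaw": 100}, {"dp": [0, 0, 0], "roll": 0, "jaw": 100}]}}

```text
time_s: 22.75
tcp_pos: [0.5321, 0.063, 0.1932]
eef_rot: [180.0, -0.0, 157.8]
contact_force: [-0.7, 0.1, -0.3]
gripper_width: 0.0879
gripper_force: 0.0
```

```bash
python3 st.py; python3 -c "
from plant import r
print(r.close_job())"
```

```text
[[-86.52958275  92.81932158]] 0.19319199835808232 Fx -0.6 Fy -0.2 -0.2968324814218772 157.84703023850093 22.75
the job is handed in; nothing more can be done
None
```

Handed in at about 23 s with no verdict returned: by my measurements the bat lies square on the landing, home on the end stop and within 1 mm of the side guide, the bowl was upright when last viewed, and the carriers showed no shift in the camera check.

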